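# Clip a shoe last into the snap hook

### The arm

A 6-joint arm with a two-finger parallel gripper is mounted at the origin on the work surface. World frame = base frame: x ahead of the robot, y to its left, z up, the work surface at z = 0. Lengths are in m, angles in rad, forces in N, time in s.
With the tool pointing down it reaches from about 0.375 to 0.925 m from the base axis. Payload 5.7 kg.
Tool frame: the origin (TCP) lies midway between the tips of the shut fingers; the grasp point (between the pads) lies 19 mm behind it; z points along the fingers, y is the direction in which the jaws open and shut (so a half turn about z gives the same grasp; the last joint's range is limited). The gripper opens to 88 mm and grips with 3 to 60 N. Pads are 20 mm wide; open, the fingers measure 115 mm over their backs; the gripper's body (75 mm by 178 mm) begins 61 mm behind the grasp point.
Start: joints at [1.066, 0.359, 1.51, -0, 1.272, -0.115], TCP at [0.228, 0.555, 0.223] pointing down, gripper open.
Joint ranges: [-2.97, 2.97], [-1.01, 2.36], [0.21, 2.38], [-0.96, 4.11], [0.2, 2.71], [-2.98, 2.98]. Speed limits (rad/s): [2.39, 2.39, 3.14, 3.14, 3.14, 3.14].

### API

Orientations are given as a unit quaternion [w, x, y, z].
In Python, from workcell import bot gives the robot as it stands.
- The arm moves only by the tool apply_moves, never from a script. Its argument "moves" is one flat list of numbers, 7 for each row, row after row: the shift along the tool's x, y, z in mm, then the turn, a rotation vector about the tool's x, y, z in rad, then the finger opening in mm, from 0 to 87.8. In form: [x, y, z, wx, wy, wz, grip, x, y, z, wx, wy, wz, grip, ...]. A call has 1 to 12 rows; each row is the pose to reach, as a shift and turn from the pose commanded when the call began, along the tool's axes at that moment; what a row does not reach only later rows make up. A row lasts 1/10 s, in which the tool goes at most 50 mm and 8.59 degrees, less where a joint would pass 70% of its speed; a pose out of reach is approached as far as the arm can. A call with a gripper value outside its range is refused whole. The fingers move at their own pace and stop on an object; "grip_force" is the grip in N (left out, the last holds). Time passes only in rows, so rows that repeat a pose let the fingers close. It gives the time, the measured TCP pose, the force and the opening at its end, in the units of the state.
- bot.state(): the state, without advancing time (a new reading comes with each control period).
- bot.get_image(name): name is "scene" or "top" or "wrist"; returns a dict with "color" (420x560x3 uint8, red, green, blue), "intrinsics" (3x3 intrinsics, pixels), "world_from_camera" (4x4, takes a point from camera to world coordinates); the wrist camera has in their place "mount" (4x4, takes a point from camera to tool coordinates, whose origin is the TCP and whose axes are the flange's). Camera axes: x right, y down, z forward; pixel columns grow to the right and rows downward; lengths in m; the calibration is good to about 2 mm. A picture is of the moment at which its call begins: read the wrist's pose just before it. There is no depth.
- bot.finish_job(): hands the job in, once; it reports no verdict.
The state is a dict: "time": time; "q": joint angles; "joint_vel": joint speeds; "joint_efforts": joint torques, N m; "position": TCP position; "tool_rot": TCP orientation; "force": force on the tool from outside, world axes, zero at the start; "ft_torque": the same for the moment, N m; "grip_width": finger opening in m.
Only numpy, scipy, OpenCV 4.12 (cv2) and the standard library are available. Lean on these libraries where they do the work, as an engineer would, in place of code of your own. Each camera call takes 0.05 s, during which the arm holds its last target.

### The job

Hang the shoe last that carries the steel yoke on the snap hook of the stand: carry it by its yoke, pass the yoke's window over the hook's free tip, press the cross bar down on the sprung gate until the bar is inside the hook and the gate has snapped shut above it, then tug it upward against the shut gate with 5 to 15 N to prove that it holds. Let it down gently so that it hangs in the bottom of the hook, let go and back away; never push, pull or bang hard on the hook (25 N at most), and leave the other things on the bench where they lie.

Things in the scene. Friction and masses are not known exactly. Their poses are not given: they have to be found in the camera images.
- last: Beige plastic shoe last (foot form), 212 mm long, 76 wide, 80 high, 0.28 to 0.45 kg, standing on its sole. Origin: under the sole, straight below the middle of its yoke; z up, y along the foot (heel y -87, toe y +125 mm), x across. A steel yoke stands on its flat top: foot plate 66 mm along y, top at z 86, two cheeks and a cross bar.
- cheeks (a point): Grip point midway between the yoke's two upright flat cheeks, x 0, y 0, z 182 mm of the last. Cheeks: 18 mm wide in x, 6 thick, outer faces at y +29 and -29 mm (46 mm between them), tops at z 190. Grip both from outside, from above, closing along y, with 40 N or so.
- bar (a point): Centre of the round cross bar, 8 mm thick, along y between the cheeks, at z 174 mm of the last (same axes). Below it is an open window 84 mm high and 46 mm wide, through which the hook goes; the foot plate shuts the window below.
- stand: Snap hook stand, bolted down. Origin on the bench straight below the hook's middle; z up, x from the hook to the post (26 mm square, at x 85 mm, on a 120 mm square, 8 mm thick foot centred there), y across the hook. Heights told of the hook and gate are for its lowest clamp setting: all of it is truly 3 to 20 mm higher, not measured: feel or see it. Top of spine and arm then: 255 mm.
- hook_bottom (a point): x 0, y 0, z 210 mm of the stand: where the bar's centre would hang in the hook's round bottom at the lowest setting (truly 3 to 20 mm higher). The hook is a steel U, 10 mm thick in y, open upward, 26 mm wide inside; spine's inner face at x +13, free tip at x -13 to -21 mm, tip's top 240 mm, underside of the U 198 mm. It is stiff: the force between last and stand must stay below 25 N.
- entry (a point): x -90, y 0, z 277 mm of the stand: put the bar's centre here first, with the last's y along the stand's y (either way round). The last is then clear in front of the hook, and a straight level move along the stand's +x to the mouth passes the free tip through the yoke's window, under the bar, at any setting. (From the side or from above the last would strike the hook.)
- mouth (a point): x 0, y 0, z 277 mm of the stand: the bar's centre is here clear above the gate at any setting (keep within 5 mm in x and y). Pressed straight down from here the bar meets the gate about 40 mm above where it will hang, needs up to 16 N, less as the gate swings open, and the gate snaps shut over it about 12 mm above where it will hang.
- gate (a joint): Angle of the gate: 0 shut, 1.1 rad fully open. A flat brass gate 4 mm thick, 10 wide, hinged at the spine (x 12, z 251 mm of the stand), sloping down to the inside of the free tip (x -12, z 239), heights as told for the stand. Opens only inward and down; a spring shuts it. The last's weight alone does not open it. Pulled up, the bar meets its underside about 30 mm above where it hangs.
- tin: Open round tin of tacks, 72 mm across, 34 mm high; origin under its centre.
- hammer: Hammer with a wooden handle, 250 mm long, lying with its handle along its own x axis; origin under its middle.
- screwdriver: Screwdriver, 200 mm long, lying along its own x axis; origin under its middle.
- pincers: Steel lasting pincers, about 150 mm long, lying flat along their own x axis; origin under the pivot.

How it is judged:
On the way, in this order (a step that is already met when the one before it is completed fails the run):
1. the cross bar, pressing on the gate, has pushed it well open (more than 0.6 rad) (value of joint gate above 0.6 rad and contact force between last and stand above 2 N and z of bar in the frame of stand between 0.211 and 0.274 m and x of bar in the frame of stand between -0.014 and 0.014 m and y of bar in the frame of stand between -0.022 and 0.022 m), for 0.02 s.
2. the gate has snapped shut with the bar inside the hook below it (value of joint gate below 0.1 rad and z of bar in the frame of stand between 0.201 and 0.251 m and x of bar in the frame of stand between -0.014 and 0.014 m and y of bar in the frame of stand between -0.022 and 0.022 m), for 0.1 s.
3. the last is tugged upward so that the bar bears on the underside of the shut gate with more than 4 N (value of joint gate below 0.1 rad and contact force between last and stand above 4 N and z of bar in the frame of stand between 0.234 and 0.274 m and x of bar in the frame of stand between -0.014 and 0.014 m and y of bar in the frame of stand between -0.022 and 0.022 m), for 0.1 s.
At the end, for the whole second after the job is handed in: The last hangs at rest (slower than 30 mm/s, within 0.3 rad of upright) with its cross bar in the bottom of the hook (bar 205 to 235 mm above the bench, within 14 mm of the hook's middle in x and 22 mm in y of the stand) and the gate is shut (less than 0.1 rad) (value of joint gate below 0.1 rad and linear speed of last below 0.03 m/s and angle between last's own z axis and vertical below 0.3 rad and z of bar in the frame of stand between 0.205 and 0.235 m and x of bar in the frame of stand between -0.014 and 0.014 m and y of bar in the frame of stand between -0.022 and 0.022 m); the robot touches nothing.
It fails at once if the last and the hook stand press on each other with more than 25 N (contact force between last and stand above 25 N).
It fails at once if another thing on the bench (tin, hammer, screwdriver, pincers) is moved more than 20 mm (distance of any of tin, hammer, screwdriver, pincers from where it was at the start of the episode above 0.02 m).
It also fails if it takes over 69 s, if anything falls off the work surface, if the arm or the gripper's body presses on something with over 40 N, if the wrist force passes 120 N, or if a joint passes its speed limit or range.

## Working session

There is one attempt and no reset: what is moved stays moved. The work goes in short steps, Python scripts to look and compute and a tool call to move; the robot and the scene stay as the last step left them, time stands still between calls to the robot, and variables do not carry over. Pictures are saved under pics/ and viewed, and the job is handed in when it is done.

Besides the shell and the picture viewer there is one more tool, called after ">>>" as name(argument=value, ...) on one line, values as JSON. apply_moves: Moves the arm, as the interface text tells. Its arguments: {"type":"object","properties":{"moves":{"type":"array","items":{"type":"number"}},"grip_force":{"type":"number"}},"required":["moves"]}

```bash
ls; mkdir -p pics; python3 - <<'E'
from workcell import bot
import cv2
s=bot.state();print(s)
for n in ["scene","top","wrist"]:
    d=bot.get_image(n);cv2.imwrite(f"pics/{n}0.png",d["color"][:,:,::-1])
    print(n,d["intrinsics"],d.get("world_from_camera",d.get("mount")))
E
```

```text
pics
{'time': 0.0, 'q': array([ 1.06592328e+00,  3.59478036e-01,  1.51142416e+00, -7.34882500e-06,
        1.27248026e+00, -1.15113479e-01]), 'joint_vel': array([-4.09586035e-04, -7.22877115e-05, -3.69979633e-04, -5.32374634e-04,
        5.29068521e-04,  1.68416526e-03]), 'joint_efforts': array([ 5.28681994e-04, -5.15374875e+01, -2.70730233e+01,  6.77489885e-02,
        3.51223012e-02, -1.32869973e-04]), 'position': array([0.22766494, 0.55439297, 0.22182879]), 'tool_rot': array([-2.69648551e-04,  1.93647455e-01,  9.81070773e-01, -8.53319728e-04]), 'force': array([0.23108189, 0.41955397, 0.21255448]), 'ft_torque': array([ 0.04339003,  0.01953344, -0.0175893 ]), 'grip_width': 0.08792627469768684}
scene [[515.55938257   0.         269.76240182]
 [  0.         515.55938257 205.95110249]
 [  0.           0.           1.        ]] [[-0.13975637  0.62299093 -0.76964307  1.48800871]
 [ 0.99017297  0.0919045  -0.10540901  0.14438067]
 [ 0.0050648  -0.77681134 -0.62971302  0.95786106]
 [ 0.          0.          0.          1.        ]]
top [[446.96965632   0.         276.83448422]
 [  0.         446.96965632 206.76431886]
 [  0.           0.           1.        ]] [[-0.02096939 -0.99067638  0.13461276  0.3856175 ]
 [-0.99942192  0.01716716 -0.0293447   0.01871652]
 [ 0.02676018 -0.13515029 -0.99046368  1.19647777]
 [ 0.          0.          0.          1.        ]]
wrist [[335.00714321   0.         277.94560621]
 [  0.         335.00714321 214.57553381]
 [  0.           0.           1.        ]] [[ 1.83357898e-04 -9.70443312e-01 -2.41329120e-01  6.57161767e-02]
 [ 9.99998554e-01 -2.30067727e-04  1.68494096e-03  6.54174210e-04]
 [-1.69066173e-03 -2.41329080e-01  9.70441867e-01 -1.62157634e-01]
 [ 0.00000000e+00  0.00000000e+00  0.00000000e+00  1.00000000e+00]]
```

View pics/scene0.png

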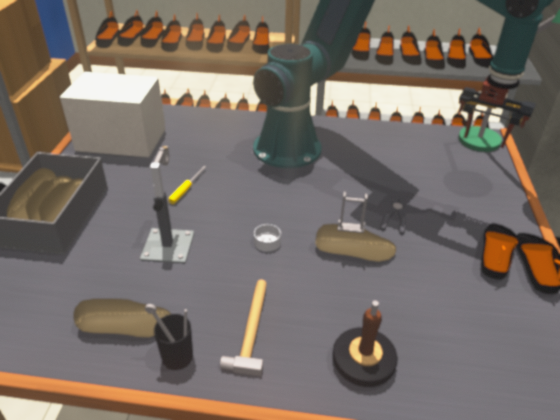

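View pics/top0.png

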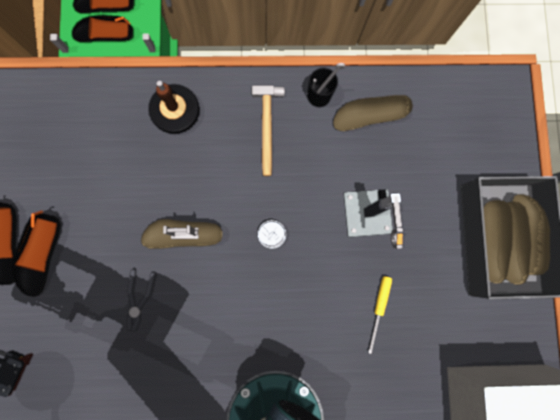

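View pics/wrist0.png

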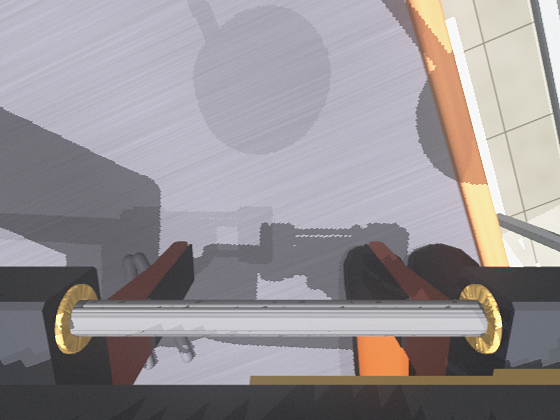

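```bash
python3 - <<'E'
import cv2
t=cv2.imread("pics/top0.png");s=cv2.imread("pics/scene0.png")
a=cv2.resize(t[170:270,330:430],(600,600),interpolation=cv2.INTER_CUBIC);cv2.imwrite("pics/c1.png",a)
a=cv2.resize(s[130:270,120:220],(428,600),interpolation=cv2.INTER_CUBIC);cv2.imwrite("pics/c2.png",a)
a=cv2.resize(t[200:260,130:230],(800,480),interpolation=cv2.INTER_CUBIC);cv2.imwrite("pics/c3.png",a)
a=cv2.resize(s[180:280,300:410],(660,600),interpolation=cv2.INTER_CUBIC);cv2.imwrite("pics/c4.png",a)
E
```

```text
(no output)
```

View pics/c1.png

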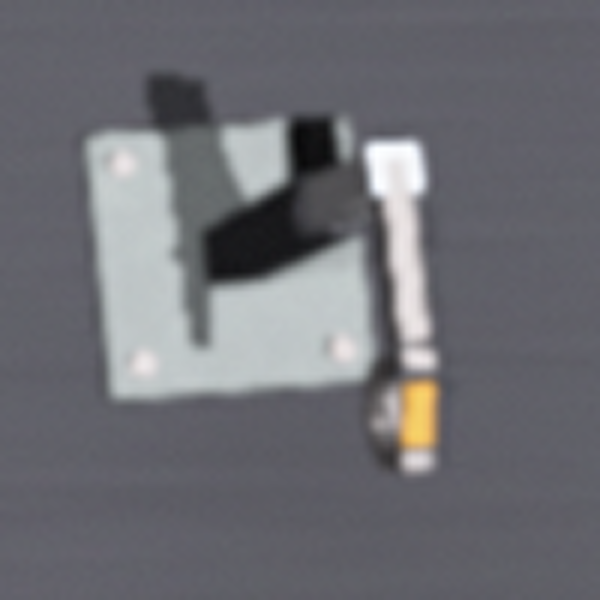

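View pics/c2.png

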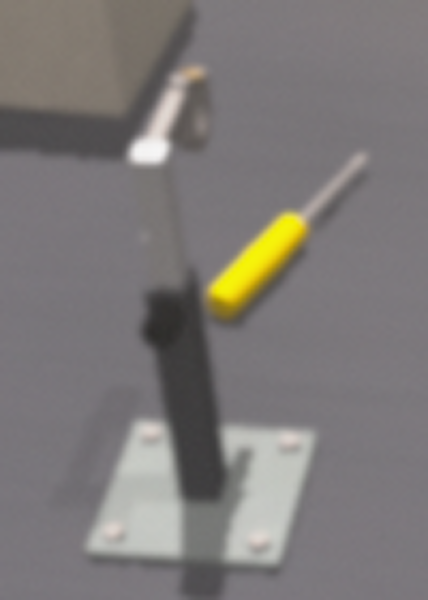

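View pics/c3.png

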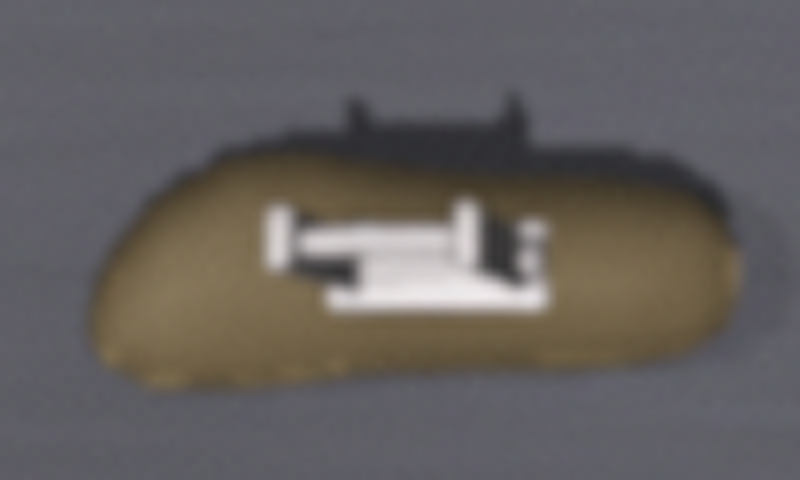

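View pics/c4.png

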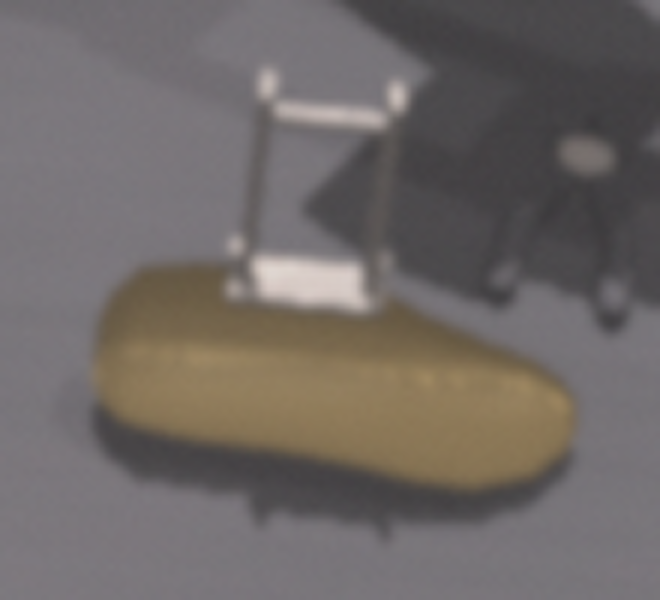

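```bash
cat > h.py <<'E'
import numpy as np
K={'scene':np.array([[515.55938257,0,269.76240182],[0,515.55938257,205.95110249],[0,0,1]]),'top':np.array([[446.96965632,0,276.83448422],[0,446.96965632,206.76431886],[0,0,1]])}
T={'scene':np.array([[-0.13975637,0.62299093,-0.76964307,1.48800871],[0.99017297,0.0919045,-0.10540901,0.14438067],[0.0050648,-0.77681134,-0.62971302,0.95786106],[0,0,0,1]]),
'top':np.array([[-0.02096939,-0.99067638,0.13461276,0.3856175],[-0.99942192,0.01716716,-0.0293447,0.01871652],[0.02676018,-0.13515029,-0.99046368,1.19647777],[0,0,0,1]])}
def ray(c,p):
    d=T[c][:3,:3]@np.linalg.inv(K[c])@np.array([p[0],p[1],1.]); return T[c][:3,3],d/np.linalg.norm(d)
def pl(c,p,z):
    o,d=ray(c,p); return o+d*(z-o[2])/d[2]
def tri(p1,p2):
    o1,d1=ray('top',p1);o2,d2=ray('scene',p2)
    s=np.linalg.lstsq(np.c_[d1,-d2],o2-o1,rcond=None)[0]
    a=o1+s[0]*d1;b=o2+s[1]*d2
    return (a+b)/2,np.linalg.norm(a-b)
def proj(c,X):
    p=np.linalg.inv(T[c])@np.r_[X,1]; q=K[c]@p[:3]; return q[:2]/q[2]
E
python3 - <<'E'
from h import *
np.set_printoptions(precision=4,suppress=True)
c1=lambda x,y:(330+x/6-.42,170+y/6-.42)
c3=lambda x,y:(130+x/8-.44,200+y/8-.44)
c2=lambda x,y:(120+x/4.28-.4,130+y/4.286-.4)
c4=lambda x,y:(300+x/6-.42,180+y/6-.42)
print("foot top view")
F=[pl('top',c1(*p),.008) for p in [(88,135),(113,398),(378,378)]]
for f in F: print(f)
print("edges",np.degrees(np.arctan2(*(F[0]-F[1])[1::-1])),np.degrees(np.arctan2(*(F[2]-F[1])[1::-1])), (F[0]+F[2])/2)
G=[pl('scene',c2(*p),.008) for p in [(137,423),(317,432),(278,565),(87,550)]]
for f in G: print(f)
print("scene ctr",sum(G)/4)
B=[pl('top',c1(*p),.008) for p in [(122,162),(145,362),(343,348)]]; print('bolts',B,(B[0]+B[2])/2)
B=[pl('scene',c2(*p),.010) for p in [(149,435),(290,442),(259,543),(113,532)]]; print('bolts sc',B,sum(B)/4)
print("hook gate top",pl('top',c1(420,415),.255),"spine far",pl('top',c1(397,168),.265))
print("tri gate/tip", tri(c1(420,440),c2(195,72)))
print('cheek +y',tri(c3(280,235),c4(397,92)),'cheek -y',tri(c3(465,230),c4(267,80)))
for p,z in [((280,237),.19),((467,232),.19)]: print(pl('top',c3(*p),z))
for p,z in [((397,92),.19),((267,80),.19)]: print(pl('scene',c4(*p),z))
print('box',pl('top',(450,365),.15),pl('top',(450,345),.0))
E
```

```text
foot top view
[ 0.5841 -0.1999  0.008 ]
[ 0.4652 -0.2062  0.008 ]
[ 0.4719 -0.3255  0.008 ]
edges 3.014469509300731 -86.80370958867013 [ 0.528  -0.2627  0.008 ]
[ 0.4723 -0.3249  0.008 ]
[ 0.4639 -0.2075  0.008 ]
[ 0.5842 -0.2003  0.008 ]
[ 0.5886 -0.3183  0.008 ]
scene ctr [ 0.5272 -0.2628  0.008 ]
bolts [array([ 0.5715, -0.2148,  0.008 ]), array([ 0.481 , -0.2212,  0.008 ]), array([ 0.4856, -0.3105,  0.008 ])] [ 0.5286 -0.2627  0.008 ]
bolts sc [array([ 0.4845, -0.3127,  0.01  ]), array([ 0.4779, -0.2214,  0.01  ]), array([ 0.5696, -0.216 ,  0.01  ]), array([ 0.5732, -0.3068,  0.01  ])] [ 0.5263 -0.2642  0.01  ]
hook gate top [ 0.4406 -0.2682  0.255 ] spine far [ 0.5275 -0.2621  0.265 ]
tri gate/tip (array([ 0.4317, -0.2674,  0.2552]), np.float64(0.000386277428387265))
cheek +y (array([0.4764, 0.241 , 0.1925]), np.float64(0.0006659894595251022)) cheek -y (array([0.4768, 0.189 , 0.1931]), np.float64(0.0014067676362925345))
[0.476  0.2418 0.19  ]
[0.4765 0.1897 0.19  ]
[0.4732 0.2409 0.19  ]
[0.4729 0.1885 0.19  ]
box [ 0.1573 -0.3991  0.15  ] [ 0.175  -0.4628  0.    ]
```

>>> apply_moves(moves=[-30,-18,-4,0,0,-0.033,87,-60,-36,-7,0,0,-0.065,87,-90,-55,-10,0,0,-0.098,87,-120,-73,-13,0,0,-0.13,87,-150,-91,-16,0,0,-0.163,87,-180,-110,-20,0,0,-0.195,87,-210,-128,-23,0,0,-0.228,87,-240,-146,-26,0,0,-0.26,87,-270,-165,-29,0,0,-0.293,87,-300,-183,-32,0,0,-0.325,87,-330,-201,-35,0,0,-0.358,87,-359,-219,-38,0,0,-0.39,87], grip_force=40)

```text
time: 1.35
position: [0.4774, 0.2146, 0.2606]
tool_rot: [-0.0, -0.001, 1.0, -0.0]
force: [0.4, 1.0, -0.1]
grip_width: 0.087
```

```bash
cat >> h.py <<'E'
from scipy.spatial.transform import Rotation as Ro
def Rq(q): return Ro.from_quat([q[1],q[2],q[3],q[0]])
def plan(st,target,yaw_y):
    """shift in tool axes to put TCP at target (m) pointing down, tool y at world angle yaw_y (deg)"""
    R=Rq(st['tool_rot']); sh=R.inv().apply(np.array(target)-st['position'])*1000
    y=np.array([np.cos(np.radians(yaw_y)),np.sin(np.radians(yaw_y)),0]);z=np.array([0,0,-1.]);x=np.cross(y,z)
    rv=(R.inv()*Ro.from_matrix(np.c_[x,y,z])).as_rotvec()
    return sh.round(1),rv.round(4)
E
python3 - <<'E'
from h import *
from workcell import bot
import cv2
s=bot.state();print(s['position'],s['tool_rot'],s['time'],s['force'])
for n in ["wrist"]:
    d=bot.get_image(n);cv2.imwrite("pics/wrist1.png",d["color"][:,:,::-1])
E
```

```text
[0.47737674 0.21457394 0.26059102] [-1.96950249e-04 -6.80552038e-04  9.99999744e-01 -9.79167497e-05] 1.35 [ 0.42219467  1.04390599 -0.11837982]
```

View pics/wrist1.png

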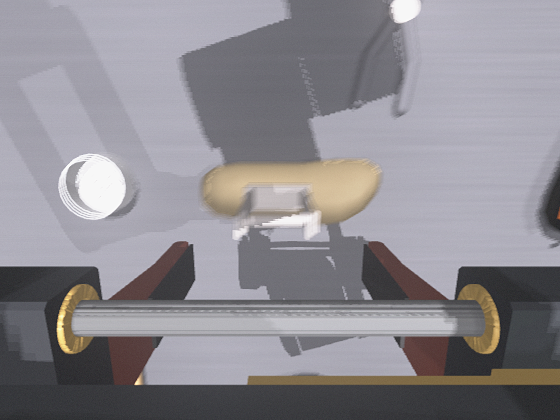

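```bash
cat >> h.py <<'E'
Kw=np.array([[335.00714321,0,277.94560621],[0,335.00714321,214.57553381],[0,0,1]])
M=np.array([[1.83357898e-04,-9.70443312e-01,-2.41329120e-01,6.57161767e-02],[9.99998554e-01,-2.30067727e-04,1.68494096e-03,6.54174210e-04],[-1.69066173e-03,-2.41329080e-01,9.70441867e-01,-1.62157634e-01],[0,0,0,1]])
def wcam(pos,q):
    A=np.eye(4);A[:3,:3]=Rq(q).as_matrix();A[:3,3]=pos;return A@M
def setw(pos,q): T['w']=wcam(pos,q);K['w']=Kw
E
python3 - <<'E'
from h import *
import cv2
setw([0.47737674,0.21457394,0.26059102],[-1.96950249e-04,-6.80552038e-04,9.99999744e-01,-9.79167497e-05])
print('tcp',proj('w',[.4774,.2146,.2606]))
for y in (.2415,.189): print(proj('w',[.4763,y,.190]))
t=cv2.imread("pics/wrist1.png")
cv2.imwrite("pics/c5.png",cv2.resize(t[150:250,190:390],(800,400),interpolation=cv2.INTER_CUBIC))
E
```

```text
tcp [276.17727229 262.2784555 ]
[313.84507546 223.75449404]
[241.01006686 223.6752235 ]
```

View pics/c5.png

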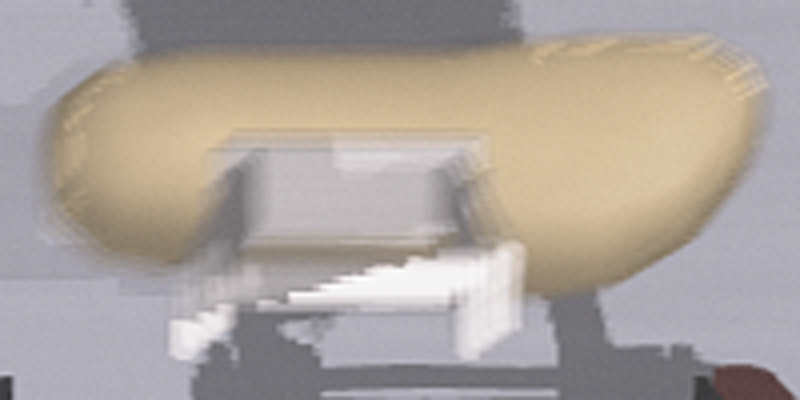

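>>> apply_moves(moves=[0,0,15,0,0,0,87,0,0,35,0,0,0,87,0,0,55,0,0,0,87,0,0,75,0,0,0,87,0,0,90,0,0,0,87,0,0,97,0,0,0,87,0,0,97,0,0,0,87])

```text
time: 2.1
position: [0.476, 0.2158, 0.1627]
tool_rot: [-0.001, -0.0, 1.0, -0.0]
force: [-0.4, 0.1, -0.3]
grip_width: 0.0871
```

```bash
python3 - <<'E'
from workcell import bot
import cv2
s=bot.state();print(s['position'],s['tool_rot'],s['time'],s['force'])
for n in ["wrist","scene"]:
    d=bot.get_image(n);cv2.imwrite(f"pics/{n}2.png",d["color"][:,:,::-1])
E
```

```text
[0.47598006 0.21581584 0.16271097] [-1.11079758e-03 -1.10433417e-04  9.99999306e-01 -3.77728476e-04] 2.1 [-0.38342913  0.13811831 -0.25412232]
```

View pics/wrist2.png

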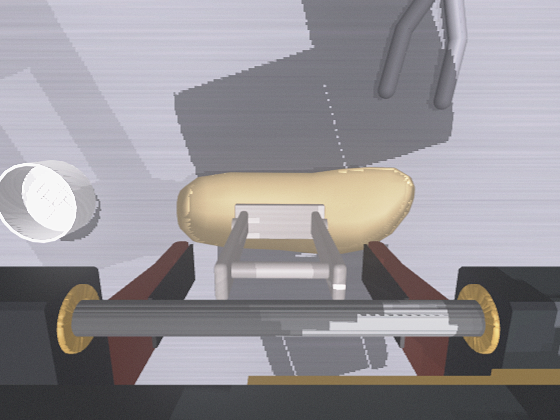

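View pics/scene2.png

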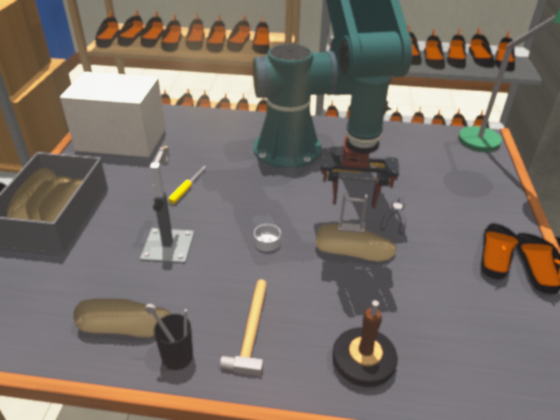

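```bash
python3 - <<'E'
from h import *
setw([0.47598006,0.21581584,0.16271097],[-1.11079758e-03,-1.10433417e-04,9.99999306e-01,-3.77728476e-04])
for p in [(232,270.5),(325,271)]: print(pl('w',p,.177))
E
```

```text
[0.47441477 0.19494209 0.177     ]
[0.47466984 0.23908333 0.177     ]
```

>>> apply_moves(moves=[0,0,0,0,0,0,75,0,0,0,0,0,0,65,0,0,0,0,0,0,58,0,0,0,0,0,0,50,0,0,0,0,0,0,45,0,0,0,0,0,0,45,0,0,0,0,0,0,45,0,0,0,0,0,0,45], grip_force=45)

```text
time: 3.0
position: [0.4771, 0.2162, 0.1639]
tool_rot: [0.0, -0.0, 1.0, 0.0]
force: [-0.9, 1.2, 4.3]
grip_width: 0.0579
```

>>> apply_moves(moves=[0,0,-5,0,0,0,45,0,0,-20,0,0,0,45,0,0,-40,0,0,0,45,0,0,-65,0,0,0,45,0,0,-90,0,0,0,45,0,0,-103,0,0,0,45,0,0,-103,0,0,0,45,0,0,-103,0,0,0,45])

```text
time: 3.8
position: [0.4762, 0.2157, 0.2656]
tool_rot: [-0.001, -0.0, 1.0, -0.0]
force: [-0.9, -0.3, -5.3]
grip_width: 0.0578
```

```bash
python3 - <<'E'
from workcell import bot
from h import *
import cv2
s=bot.state();print(s['position'],s['tool_rot'],s['time'],s['force'],s['ft_torque'])
print(plan(s,[.353,-.273,.266],93.2))
for n in ["wrist","scene"]:
    d=bot.get_image(n);cv2.imwrite(f"pics/{n}3.png",d["color"][:,:,::-1])
E
```

```text
[0.47615604 0.21566164 0.26563241] [-7.56675796e-04 -7.70586395e-05  9.99999647e-01 -3.57190249e-04] 3.8 [-0.92706198 -0.28284436 -5.28603316] [0.00316064 0.02108127 0.01705847]
(array([ 1.232e+02, -4.886e+02,  2.000e-01]), array([-0.0007, -0.0015, -0.0557]))
```

View pics/wrist3.png

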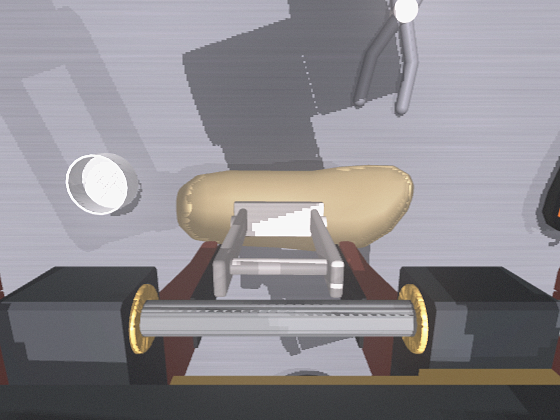

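View pics/scene3.png

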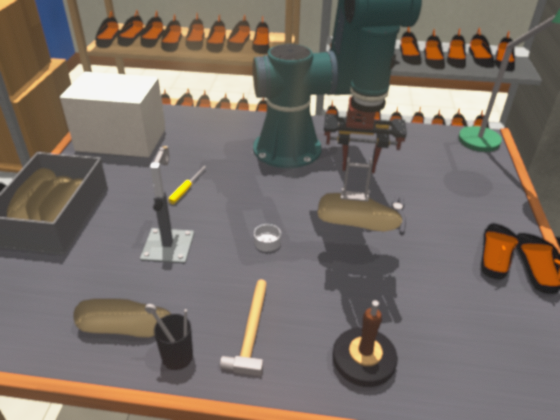

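>>> apply_moves(moves=[2,-7,0,0,0,0,45,6,-22,0,0,0,-0.004,45,11,-44,0,0,0,-0.01,45,18,-70,0,0,0,-0.015,45,25,-98,0,0,0,-0.02,45,32,-126,0,0,0,-0.025,45,39,-154,0,0,0,-0.03,45,46,-182,0,0,0,-0.035,45,53,-210,0,0,0,-0.04,45,59,-236,0,0,0,-0.045,45,64,-254,0,0,0,-0.05,45,67,-264,0,0,0,-0.056,45])

```text
time: 5.1
position: [0.4086, -0.0496, 0.266]
tool_rot: [-0.001, -0.027, 1.0, -0.0]
force: [0.2, 0.9, -3.6]
grip_width: 0.0577
```

```bash
python3 - <<'E'
from workcell import bot
from h import *
s=bot.state();print(s['position'],s['tool_rot'],s['time'],s['force'],s['ft_torque'])
print(plan(s,[.353,-.273,.266],93.2))
E
```

```text
[ 0.40861066 -0.04964846  0.26602411] [-7.98003150e-04 -2.74556720e-02  9.99622681e-01 -2.13802272e-04] 5.1 [ 0.2401659   0.89883858 -3.56109745] [ 0.07182023 -0.01086673  0.01790026]
(array([ 6.78e+01, -2.20e+02,  2.00e-01]), array([-0.0004, -0.0016, -0.0009]))
```

>>> apply_moves(moves=[2,-6,0,0,0,0,45,7,-22,0,0,0,0,45,14,-46,0,0,0,0,45,22,-72,0,0,0,0,45,30,-98,0,0,0,0,45,38,-124,0,0,0,0,45,46,-150,0,0,0,0,45,54,-176,0,0,0,0,45,61,-200,0,0,0,0,45,66,-214,0,0,0,0,45,68,-220,0,0,0,0,45,68,-220,0,0,0,0,45])

```text
time: 6.3
position: [0.3541, -0.2717, 0.2663]
tool_rot: [-0.0, -0.028, 1.0, 0.0]
force: [-0.2, 0.7, -3.8]
grip_width: 0.0576
```

```bash
python3 - <<'E'
from workcell import bot
from h import *
import cv2
s=bot.state();print(s['position'],s['tool_rot'],s['time'],s['force'],s['ft_torque'])
for n in ["wrist","top","scene"]:
    d=bot.get_image(n);cv2.imwrite(f"pics/{n}4.png",d["color"][:,:,::-1])
s=cv2.imread("pics/scene4.png");cv2.imwrite("pics/c6.png",cv2.resize(s[100:260,100:250],(562,600),interpolation=cv2.INTER_CUBIC))
s=cv2.imread("pics/top4.png");cv2.imwrite("pics/c7.png",cv2.resize(s[170:330,330:480],(562,600),interpolation=cv2.INTER_CUBIC))
E
```

```text
[ 0.35412071 -0.2716642   0.26633259] [-2.42378812e-04 -2.75756402e-02  9.99619652e-01  2.78664886e-04] 6.3 [-0.15885386  0.69253849 -3.7844489 ] [-0.0153901   0.07052481 -0.02710419]
```

View pics/wrist4.png

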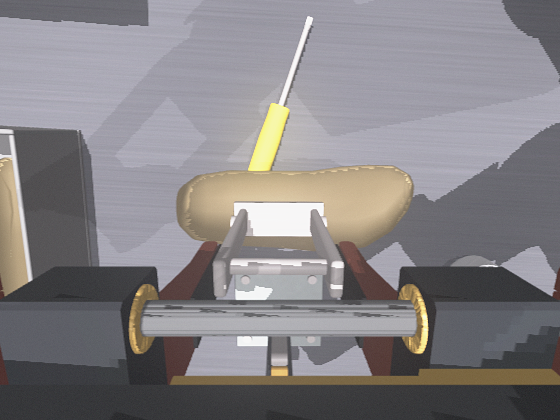

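View pics/c7.png

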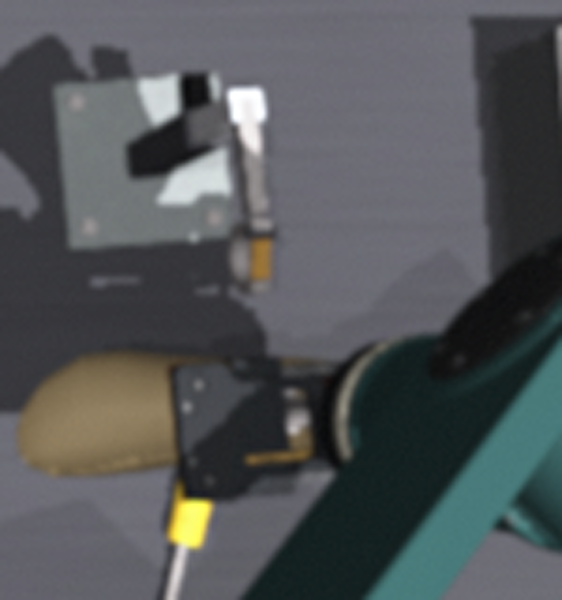

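View pics/c6.png

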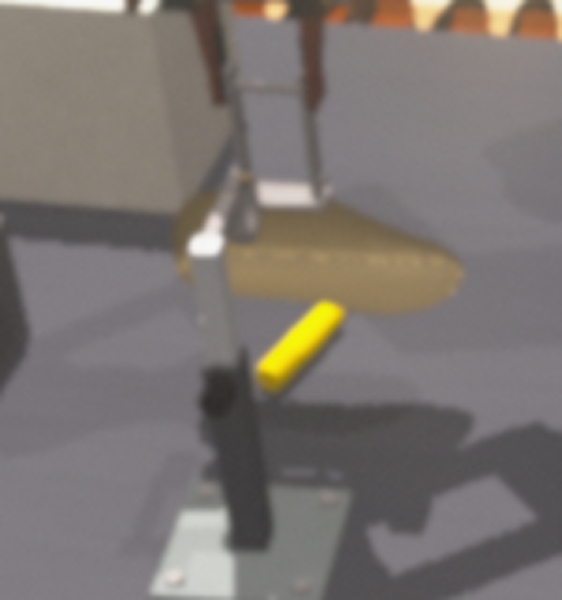

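```bash
python3 - <<'E'
from h import *
import cv2
pos=np.array([0.35412071,-0.2716642,0.26633259]);q=[-2.42378812e-04,-2.75756402e-02,9.99619652e-01,2.78664886e-04]
setw(pos,q);R=Rq(q).as_matrix()
np.set_printoptions(precision=4,suppress=True)
for p in [(240,267),(323,267)]: print(R.T@(pl('w',p,pos[2]+.012)-pos))
# foot plate of yoke, top z86 => bar-88
for p in [(235,203),(324,203),(235,237),(324,237)]: print(R.T@(pl('w',p,pos[2]+.011-.088)-pos))
H=np.array([.4426,-.2677])
print('gate low end proj',[proj('w',[H[0]-.012*np.cos(.056),H[1]-.012*.056,z]) for z in (.245,.255)])
w=cv2.imread("pics/wrist4.png");cv2.imwrite("pics/c8.png",cv2.resize(w[190:390,200:360],(480,600),interpolation=cv2.INTER_CUBIC))
E
```

```text
[ 0.0024 -0.0173 -0.012 ]
[ 0.0024  0.0226 -0.012 ]
[ 0.015  -0.0302  0.077 ]
[0.0149 0.0347 0.077 ]
[-0.011 -0.031  0.077]
[-0.0111  0.0355  0.077 ]
gate low end proj [array([274.8967, 362.5623]), array([274.7881, 373.6311])]
```

View pics/c8.png

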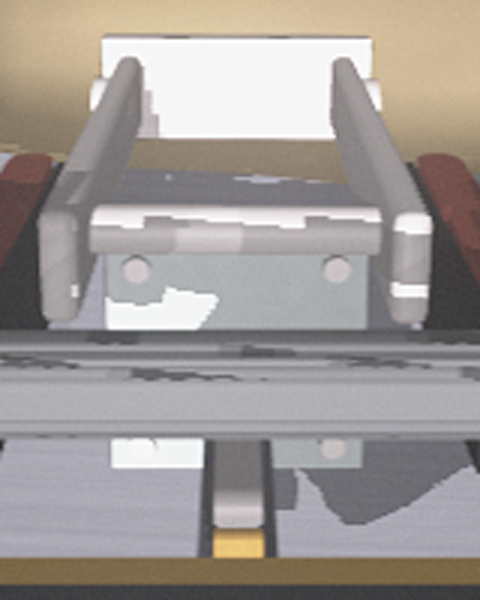

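```bash
python3 - <<'E'
from h import *
pos=np.array([0.35412071,-0.2716642,0.26633259]);q=[-2.42378812e-04,-2.75756402e-02,9.99619652e-01,2.78664886e-04]
setw(pos,q);R=Rq(q).as_matrix()
np.set_printoptions(precision=4,suppress=True)
c=lambda x,y:(200+x/3-.33,190+y/3-.33)
L=[pl('w',c(*p),.010) for p in [(136,269),(337,268),(333,447),(148,447)]]
for l in L: print(R.T@(l-pos))
m=(L[0]+L[1]+L[2]+L[3])/4; print('ctr tool',R.T@(m-pos),m)
for p in [(112,468),(362,467)]: print('far edge',R.T@(pl('w',c(*p),.008)-pos))
print('bar',R.T@(pl('w',c(235,226),pos[2]+.0112)-pos))
for z in (.243,.248,.253,.260): print('tip/gate',z,R.T@(pl('w',c(241,528),z)-pos))
E
```

```text
[-0.1285 -0.0431  0.2562]
[-0.1281  0.0474  0.2563]
[-0.2197  0.0478  0.2563]
[-0.2195 -0.0396  0.2562]
ctr tool [-0.174   0.0031  0.2563] [ 0.5275 -0.2588  0.01  ]
far edge [-0.2322 -0.0572  0.2582]
far edge [-0.2319  0.0621  0.2583]
bar [ 0.0031  0.0009 -0.0112]
tip/gate 0.243 [-0.0804  0.0023  0.0233]
tip/gate 0.248 [-0.0765  0.0023  0.0183]
tip/gate 0.253 [-0.0726  0.0022  0.0133]
tip/gate 0.26 [-0.067   0.0022  0.0063]
```

>>> apply_moves(moves=[-2,0.5,0,0,0,0,45,-7,1,0,0,0,0,45,-14,1.5,0,0,0,0,45,-22,1.5,0,0,0,0,45,-30,1.5,0,0,0,0,45,-38,1.5,0,0,0,0,45,-45,1.5,0,0,0,0,45,-49,1.5,0,0,0,0,45,-50,1.5,0,0,0,0,45,-50,1.5,0,0,0,0,45])

```text
time: 7.45
position: [0.4041, -0.2672, 0.2666]
tool_rot: [-0.0, -0.028, 1.0, 0.0]
force: [-0.6, 1.0, -3.7]
grip_width: 0.0577
```

```bash
python3 - <<'E'
from workcell import bot
from h import *
import cv2
s=bot.state();print(s['position'],s['tool_rot'],s['time'],s['force'],s['ft_torque'])
for n in ["wrist","top","scene"]:
    d=bot.get_image(n);cv2.imwrite(f"pics/{n}5.png",d["color"][:,:,::-1])
s=cv2.imread("pics/scene5.png");cv2.imwrite("pics/c9.png",cv2.resize(s[100:260,100:250],(562,600),interpolation=cv2.INTER_CUBIC))
w=cv2.imread("pics/wrist5.png");cv2.imwrite("pics/c10.png",cv2.resize(w[190:390,200:360],(480,600),interpolation=cv2.INTER_CUBIC))
E
```

```text
[ 0.40414767 -0.26716398  0.26657645] [-2.19087003e-04 -2.81688280e-02  9.99603155e-01  2.63419950e-05] 7.45 [-0.60993752  1.00821184 -3.71910846] [-0.00489224 -0.0635395  -0.00145152]
```

View pics/c9.png

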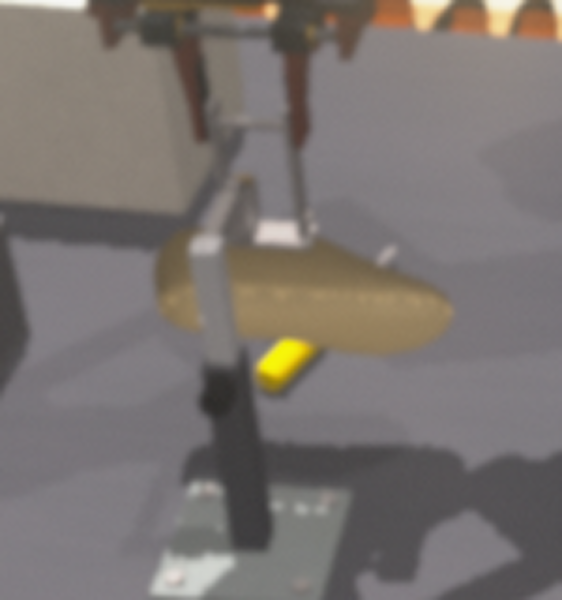

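View pics/c10.png

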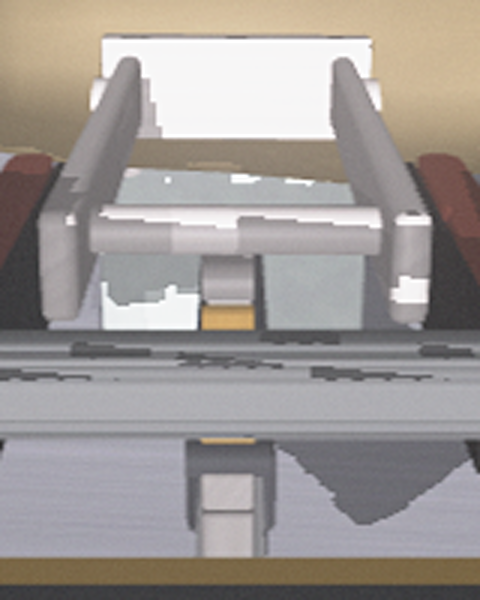

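```bash
python3 - <<'E'
from h import *
A=([0.35412071,-0.2716642,0.26633259],[-2.42378812e-04,-2.75756402e-02,9.99619652e-01,2.78664886e-04])
B=([0.40414767,-0.26716398,0.26657645],[-2.19087003e-04,-2.81688280e-02,9.99603155e-01,2.63419950e-05])
np.set_printoptions(precision=4,suppress=True)
c=lambda x,y:(200+x/3-.33,190+y/3-.33)
def tr(pa,pb):
    setw(*A);o1,d1=ray('w',c(*pa));setw(*B);o2,d2=ray('w',c(*pb))
    s=np.linalg.lstsq(np.c_[d1,-d2],o2-o1,rcond=None)[0]
    return (o1+s[0]*d1+o2+s[1]*d2)/2
X=tr((241,528),(228,306));R=Rq(B[1]).as_matrix();print(X,R.T@(X-B[0]))
setw(*B);print(R.T@(pl('w',c(235,226),B[0][2]+.0112)-B[0]))
for z in (.255,.260,.265,.27): print(z,R.T@(pl('w',c(228,473),z)-B[0]),R.T@(pl('w',c(228,511),z)-B[0]))
E
```

```text
[ 0.4296 -0.2657  0.2491] [-0.0255  0.0001  0.0175]
[ 0.0031  0.0009 -0.0112]
0.255 [-0.0586 -0.0004  0.0116] [-0.0672 -0.0004  0.0115]
0.26 [-0.055  -0.0003  0.0066] [-0.0634 -0.0004  0.0065]
0.265 [-0.0514 -0.0003  0.0016] [-0.0596 -0.0003  0.0016]
0.27 [-0.0478 -0.0003 -0.0034] [-0.0558 -0.0003 -0.0034]
```

>>> apply_moves(moves=[-2,-0.5,0,0,0,0,45,-7,-1,0,0,0,0,45,-13,-1,0,0,0,0,45,-19,-1,0,0,0,0,45,-25,-1,0,0,0,0,45,-31,-1,0,0,0,0,45,-36,-1,0,0,0,0,45,-40,-1,0,0,0,0,45,-41,-1,0,0,0,0,45,-41,-1,0,0,0,0,45])

```text
time: 8.6
position: [0.4453, -0.2658, 0.2666]
tool_rot: [-0.0, -0.028, 1.0, -0.0]
force: [0.2, -0.9, -4.5]
grip_width: 0.0577
```

```bash
python3 - <<'E'
from workcell import bot
from h import *
import cv2
s=bot.state();print(s['position'],s['tool_rot'],s['time'],s['force'],s['ft_torque'])
for n in ["wrist","top","scene"]:
    d=bot.get_image(n);cv2.imwrite(f"pics/{n}6.png",d["color"][:,:,::-1])
s=cv2.imread("pics/scene6.png");cv2.imwrite("pics/c11.png",cv2.resize(s[100:260,100:250],(562,600),interpolation=cv2.INTER_CUBIC))
w=cv2.imread("pics/wrist6.png");cv2.imwrite("pics/c12.png",cv2.resize(w[190:390,200:360],(480,600),interpolation=cv2.INTER_CUBIC))
E
```

```text
[ 0.44525432 -0.2658313   0.26663945] [-1.28099309e-04 -2.82366846e-02  9.99601257e-01 -1.40814856e-05] 8.6 [ 0.19453256 -0.89840339 -4.49551733] [ 0.02149703  0.01629908 -0.01660558]
```

View pics/c11.png

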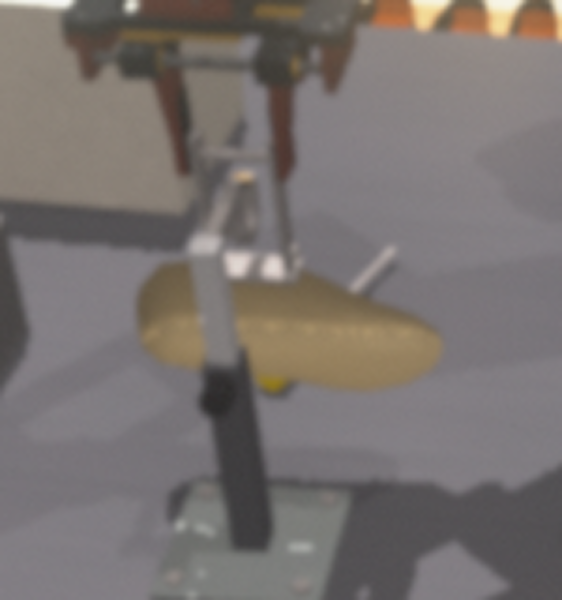

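View pics/c12.png

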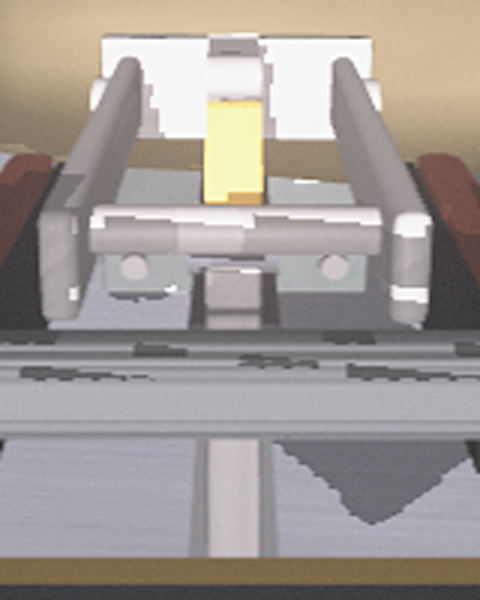

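>>> apply_moves(moves=[0,0,3,0,0,0,45,0,0,7,0,0,0,45,0,0,11,0,0,0,45,0,0,14,0,0,0,45,0,0,16,0,0,0,45,0,0,17,0,0,0,45], grip_force=50)

```text
time: 9.35
position: [0.4455, -0.2659, 0.2512]
tool_rot: [0.001, -0.028, 1.0, -0.0]
force: [-3.1, 4.4, 11.9]
grip_width: 0.0577
```

>>> apply_moves(moves=[0,0,1,0,0,0,45,0,0,2,0,0,0,45,0,0,3,0,0,0,45])

```text
time: 9.65
position: [0.4453, -0.2665, 0.2488]
tool_rot: [0.0, -0.028, 1.0, -0.001]
force: [-5.3, 0.9, 11.1]
grip_width: 0.0579
```

>>> apply_moves(moves=[0,0,1,0,0,0,45,0,0,2,0,0,0,45])

```text
time: 9.85
position: [0.4449, -0.2668, 0.2465]
tool_rot: [0.0, -0.028, 1.0, -0.001]
force: [-6.2, 0.2, 10.1]
grip_width: 0.0578
```

```bash
python3 - <<'E'
from workcell import bot
from h import *
import cv2
s=bot.state();print(s['position'],s['force'],s['ft_torque'])
w=bot.get_image("wrist")["color"][:,:,::-1];cv2.imwrite("pics/wrist7.png",w);cv2.imwrite("pics/c13.png",cv2.resize(w[190:390,200:360],(480,600),interpolation=cv2.INTER_CUBIC))
E
```

```text
[ 0.44492241 -0.26681987  0.24654311] [-6.15208957  0.2188626  10.12470398] [-0.07507502  1.04035702  0.00896513]
```

View pics/c13.png

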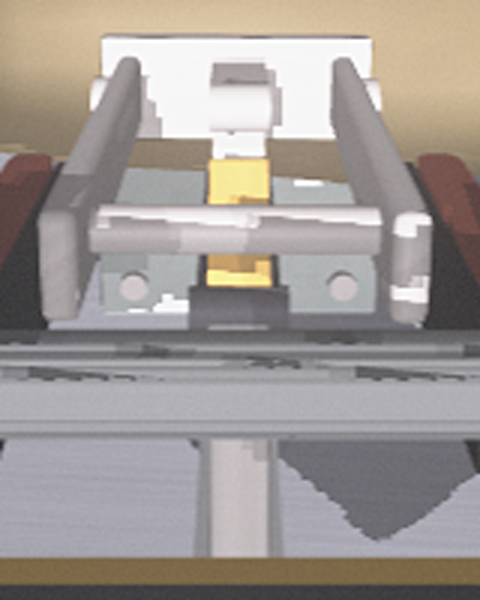

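>>> apply_moves(moves=[0,0,1.5,0,0,0,45,0,0,3,0,0,0,45,0,0,4.5,0,0,0,45])

```text
time: 10.2
position: [0.4442, -0.2668, 0.2414]
tool_rot: [-0.001, -0.028, 1.0, -0.001]
force: [-6.9, 0.1, 6.2]
grip_width: 0.0575
```

>>> apply_moves(moves=[0,0,1.5,0,0,0,45,0,0,3,0,0,0,45,0,0,4,0,0,0,45])

```text
time: 10.5
position: [0.4437, -0.2664, 0.2367]
tool_rot: [-0.001, -0.028, 1.0, -0.001]
force: [-6.0, -0.9, 3.4]
grip_width: 0.0574
```

>>> apply_moves(moves=[0,0,1,0,0,0,45,0,0,2,0,0,0,45,0,0,3,0,0,0,45])

```text
time: 10.8
position: [0.4437, -0.2662, 0.2335]
tool_rot: [-0.001, -0.028, 1.0, -0.0]
force: [-6.2, -1.6, 3.3]
grip_width: 0.0575
```

>>> apply_moves(moves=[0,0,1,0,0,0,45,0,0,2,0,0,0,45,0,0,3,0,0,0,45,0,0,4,0,0,0,45])

```text
time: 11.2
position: [0.4437, -0.266, 0.2293]
tool_rot: [-0.001, -0.028, 1.0, -0.0]
force: [-4.8, -0.1, 1.1]
grip_width: 0.0576
```

>>> apply_moves(moves=[0,0,1,0,0,0,45,0,0,2,0,0,0,45,0,0,3,0,0,0,45])

```text
time: 11.5
position: [0.4432, -0.2657, 0.2257]
tool_rot: [-0.002, -0.028, 1.0, 0.0]
force: [-6.5, -0.1, -2.7]
grip_width: 0.0576
```

```bash
python3 - <<'E'
from workcell import bot
from h import *
import cv2
s=bot.state();print(s['position'],s['force'],s['ft_torque'])
w=bot.get_image("wrist")["color"][:,:,::-1];cv2.imwrite("pics/wrist8.png",w);cv2.imwrite("pics/c14.png",cv2.resize(w[190:390,200:360],(480,600),interpolation=cv2.INTER_CUBIC))
E
```

```text
[ 0.44319385 -0.26571396  0.22573813] [-6.47158444 -0.07720825 -2.72428817] [-0.04359617  0.98088305 -0.00914046]
```

View pics/c14.png

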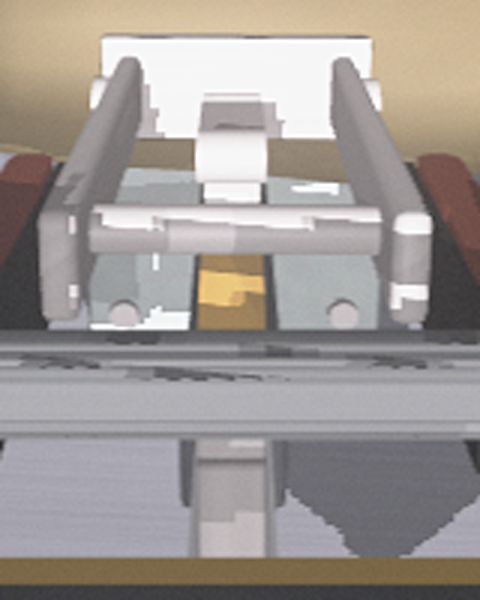

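>>> apply_moves(moves=[0,0,1,0,0,0,45,0,0,2,0,0,0,45])

```text
time: 11.75
position: [0.4429, -0.2652, 0.2231]
tool_rot: [-0.002, -0.028, 1.0, 0.001]
force: [0.2, -0.6, -4.7]
grip_width: 0.0576
```

>>> apply_moves(moves=[0,0,1,0,0,0,45,0,0,2,0,0,0,45])

```text
time: 11.95
position: [0.4456, -0.2661, 0.2221]
tool_rot: [0.0, -0.028, 1.0, -0.0]
force: [1.1, -0.1, -4.6]
grip_width: 0.0576
```

>>> apply_moves(moves=[0,0,1,0,0,0,45,0,0,1.5,0,0,0,45])

```text
time: 12.15
position: [0.4455, -0.266, 0.2207]
tool_rot: [0.0, -0.028, 1.0, -0.0]
force: [-0.1, -0.1, -3.2]
grip_width: 0.0575
```

```bash
python3 - <<'E'
from workcell import bot
from h import *
import cv2
s=bot.state();print(s['position'],s['force'],s['ft_torque'])
w=bot.get_image("wrist")["color"][:,:,::-1];cv2.imwrite("pics/wrist9.png",w);cv2.imwrite("pics/c15.png",cv2.resize(w[190:390,200:360],(480,600),interpolation=cv2.INTER_CUBIC))
s=bot.get_image("scene")["color"][:,:,::-1];cv2.imwrite("pics/c16.png",cv2.resize(s[100:260,100:250],(562,600),interpolation=cv2.INTER_CUBIC))
E
```

```text
[ 0.44545857 -0.26597039  0.22068746] [-0.06947461 -0.07192446 -3.22675322] [-0.02320245 -0.01726743  0.03033921]
```

View pics/c15.png

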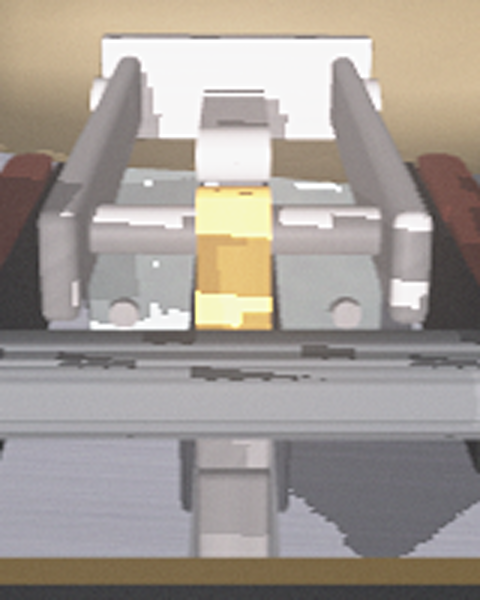

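View pics/c16.png

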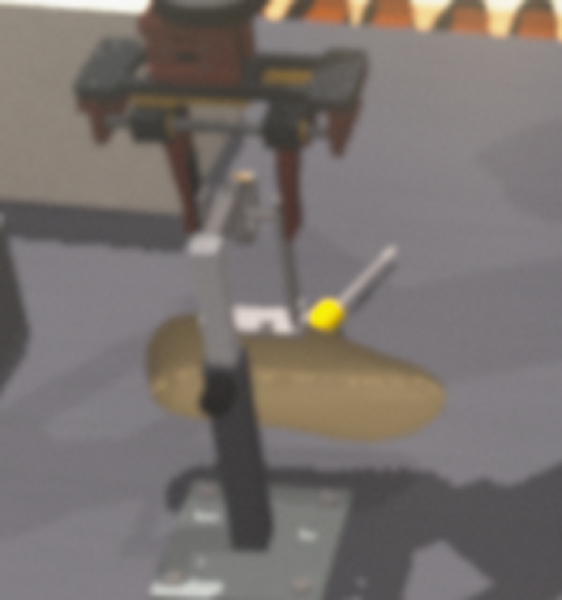

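>>> apply_moves(moves=[0,0,-2,0,0,0,45,0,0,-5,0,0,0,45,0,0,-9,0,0,0,45,0,0,-12,0,0,0,45,0,0,-14,0,0,0,45,0,0,-15,0,0,0,45,0,0,-15,0,0,0,45])

```text
time: 12.95
position: [0.4453, -0.266, 0.2359]
tool_rot: [0.0, -0.028, 1.0, -0.0]
force: [-0.5, -0.5, -3.6]
grip_width: 0.0577
```

>>> apply_moves(moves=[0,0,-0.7,0,0,0,45,0,0,-1.4,0,0,0,45])

```text
time: 13.15
position: [0.4451, -0.2658, 0.237]
tool_rot: [-0.0, -0.028, 1.0, 0.0]
force: [0.7, 0.2, -4.1]
grip_width: 0.0581
```

>>> apply_moves(moves=[0,0,-0.7,0,0,0,45,0,0,-1.4,0,0,0,45])

```text
time: 13.35
position: [0.4452, -0.2659, 0.2385]
tool_rot: [-0.0, -0.028, 1.0, -0.0]
force: [-0.6, -0.7, -4.4]
grip_width: 0.0574
```

>>> apply_moves(moves=[0,0,-0.6,0,0,0,45,0,0,-1.2,0,0,0,45])

```text
time: 13.55
position: [0.4452, -0.2659, 0.2397]
tool_rot: [-0.0, -0.028, 1.0, -0.0]
force: [-0.2, 0.1, -4.2]
grip_width: 0.0575
```

>>> apply_moves(moves=[0,0,-0.5,0,0,0,45,0,0,-1,0,0,0,45])

```text
time: 13.75
position: [0.4451, -0.2659, 0.2402]
tool_rot: [-0.0, -0.028, 1.0, 0.0]
force: [1.7, -1.2, -11.5]
grip_width: 0.0577
```

>>> apply_moves(moves=[0,0,-0.5,0,0,0,45,0,0,-1,0,0,0,45])

```text
time: 13.95
position: [0.445, -0.2658, 0.2405]
tool_rot: [-0.0, -0.028, 1.0, 0.0]
force: [3.5, -3.2, -21.8]
grip_width: 0.0579
```

>>> apply_moves(moves=[0,0,0.7,0,0,0,45,0,0,0.7,0,0,0,45,0,0,0.7,0,0,0,45,0,0,0.7,0,0,0,45])

```text
time: 14.35
position: [0.445, -0.2658, 0.2405]
tool_rot: [-0.0, -0.028, 1.0, 0.0]
force: [4.1, -2.8, -19.5]
grip_width: 0.0579
```

>>> apply_moves(moves=[0,0,0.6,0,0,0,45,0,0,0.6,0,0,0,45,0,0,0.6,0,0,0,45])

```text
time: 14.65
position: [0.4451, -0.2658, 0.2404]
tool_rot: [-0.0, -0.028, 1.0, 0.0]
force: [2.1, -2.0, -17.4]
grip_width: 0.0582
```

```bash
python3 - <<'E'
from workcell import bot
from h import *
import cv2
s=bot.state();print(s['position'],s['force'],s['ft_torque'])
w=bot.get_image("wrist")["color"][:,:,::-1];cv2.imwrite("pics/c17.png",cv2.resize(w[190:390,200:360],(480,600),interpolation=cv2.INTER_CUBIC))
E
```

```text
[ 0.44506891 -0.2658225   0.24041088] [  2.12662316  -2.0315509  -17.38412499] [-3.03443729e-01 -4.85262087e-01  3.10395443e-04]
```

View pics/c17.png

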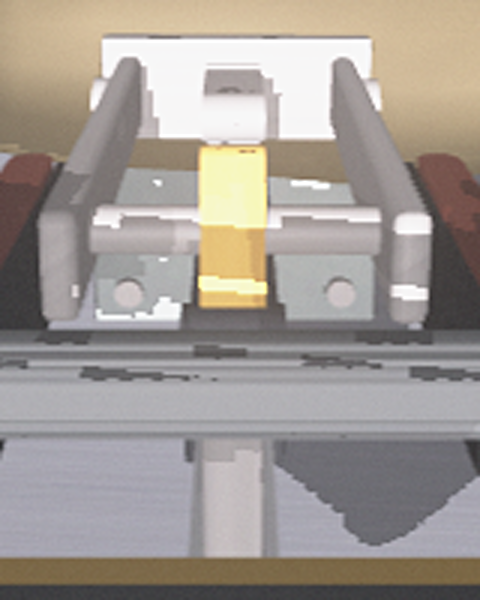

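>>> apply_moves(moves=[0,0,2,0,0,0,45,0,0,5,0,0,0,45,0,0,9,0,0,0,45,0,0,13,0,0,0,45,0,0,17,0,0,0,45,0,0,20,0,0,0,45,0,0,22,0,0,0,45,0,0,23,0,0,0,45,0,0,24,0,0,0,45,0,0,24,0,0,0,45])

```text
time: 15.7
position: [0.4452, -0.2659, 0.2163]
tool_rot: [-0.0, -0.028, 1.0, -0.0]
force: [-0.1, 0.5, -4.5]
grip_width: 0.0578
```

>>> apply_moves(moves=[0,0,0.7,0,0,0,45,0,0,1.4,0,0,0,45,0,0,2,0,0,0,45])

```text
time: 16.0
position: [0.4452, -0.266, 0.2144]
tool_rot: [0.0, -0.028, 1.0, -0.0]
force: [-0.3, 1.4, -4.2]
grip_width: 0.0576
```

>>> apply_moves(moves=[0,0,0.7,0,0,0,45,0,0,1.4,0,0,0,45])

```text
time: 16.2
position: [0.4452, -0.2659, 0.213]
tool_rot: [0.0, -0.028, 1.0, -0.0]
force: [-0.1, 0.3, -5.3]
grip_width: 0.0582
```

>>> apply_moves(moves=[0,0,0.5,0,0,0,45,0,0,1,0,0,0,45])

```text
time: 16.4
position: [0.4452, -0.2659, 0.212]
tool_rot: [-0.0, -0.028, 1.0, -0.0]
force: [-0.1, -0.1, -4.3]
grip_width: 0.058
```

>>> apply_moves(moves=[0,0,0.5,0,0,0,45,0,0,1,0,0,0,45])

```text
time: 16.6
position: [0.4452, -0.2659, 0.211]
tool_rot: [-0.0, -0.028, 1.0, -0.0]
force: [0.3, -0.4, -4.3]
grip_width: 0.0578
```

>>> apply_moves(moves=[0,0,0.5,0,0,0,45,0,0,0.8,0,0,0,45])

```text
time: 16.8
position: [0.4453, -0.266, 0.2107]
tool_rot: [0.0, -0.028, 1.0, -0.0]
force: [-1.8, 1.8, 3.8]
grip_width: 0.0578
```

>>> apply_moves(moves=[0,0,-0.4,0,0,0,45,0,0,-0.5,0,0,0,45], grip_force=20)

```text
time: 17.0
position: [0.4452, -0.2659, 0.2108]
tool_rot: [0.0, -0.028, 1.0, -0.0]
force: [-0.9, -0.1, 0.2]
grip_width: 0.0576
```

>>> apply_moves(moves=[0,0,0,0,0,0,57,0,0,0,0,0,0,58,0,0,0,0,0,0,59,0,0,0,0,0,0,60,0,0,0,0,0,0,64,0,0,0,0,0,0,70,0,0,0,0,0,0,78,0,0,0,0,0,0,85,0,0,0,0,0,0,86,0,0,0,0,0,0,86])

```text
time: 18.0
position: [0.4452, -0.2659, 0.2107]
tool_rot: [-0.0, -0.028, 1.0, -0.0]
force: [-1.0, -0.6, -0.1]
grip_width: 0.086
```

```bash
python3 - <<'E'
from workcell import bot
from h import *
import cv2
s=bot.state();print(s['position'],s['force'],s['ft_torque'],s['grip_width'])
w=bot.get_image("wrist")["color"][:,:,::-1];cv2.imwrite("pics/c18.png",w)
E
```

```text
[ 0.44519923 -0.26593301  0.21069498] [-0.997485   -0.57904811 -0.0714822 ] [ 0.04180888  0.03337185 -0.01274331] 0.08599097577431271
```

View pics/c18.png

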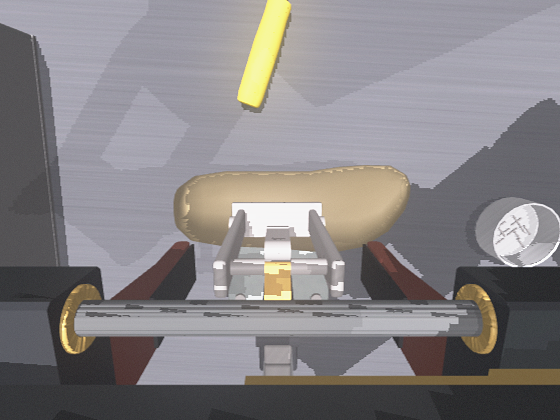

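>>> apply_moves(moves=[0,0,-3,0,0,0,86,0,0,-10,0,0,0,86,0,0,-22,0,0,0,86,0,0,-38,0,0,0,86,0,0,-55,0,0,0,86,0,0,-72,0,0,0,86,0,0,-90,0,0,0,86,0,0,-108,0,0,0,86,0,0,-122,0,0,0,86,0,0,-130,0,0,0,86,0,0,-132,0,0,0,86,0,0,-132,0,0,0,86])

```text
time: 19.25
position: [0.4452, -0.2659, 0.3429]
tool_rot: [0.0, -0.028, 1.0, -0.0]
force: [0.4, 0.3, -0.2]
grip_width: 0.0862
```

```bash
python3 - <<'E'
from workcell import bot
from h import *
import cv2
s=bot.state();print(s['time'],s['position'],s['force'],s['grip_width'])
for n in ("scene","top","wrist"):
    w=bot.get_image(n)["color"][:,:,::-1];cv2.imwrite(f"pics/{n}20.png",w)
s=cv2.imread("pics/scene20.png");cv2.imwrite("pics/c19.png",cv2.resize(s[60:260,60:310],(750,600),interpolation=cv2.INTER_CUBIC))
E
```

```text
19.25 [ 0.44516615 -0.26586858  0.34290158] [ 0.42457235  0.26132926 -0.21802955] 0.08618500548594997
```

View pics/c19.png

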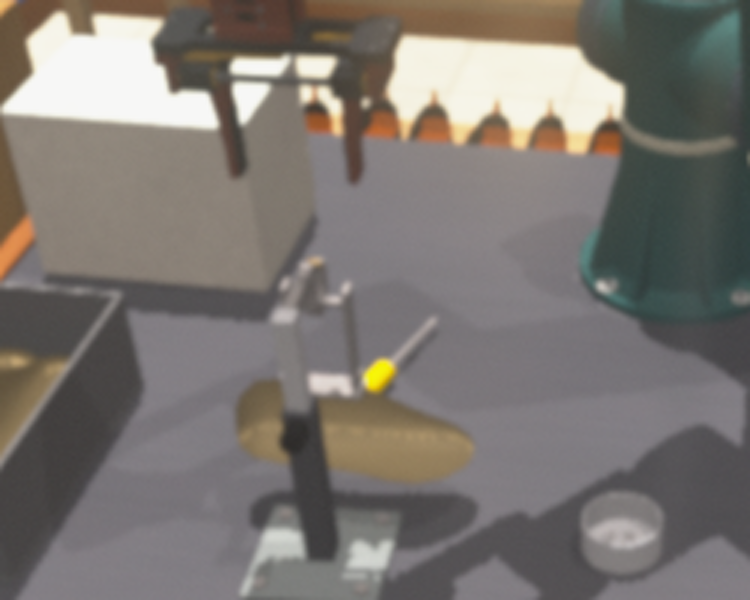

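View pics/wrist20.png

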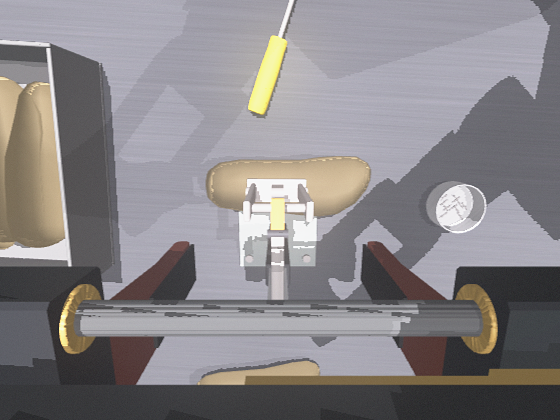

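View pics/top20.png

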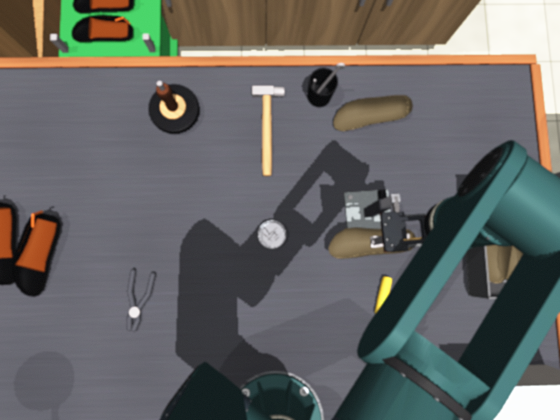

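>>> apply_moves(moves=[0,0,0,0,0,0,86,0,0,0,0,0,0,86,0,0,0,0,0,0,86,0,0,0,0,0,0,86,0,0,0,0,0,0,86,0,0,0,0,0,0,86,0,0,0,0,0,0,86,0,0,0,0,0,0,86,0,0,0,0,0,0,86,0,0,0,0,0,0,86])

```text
time: 20.4
position: [0.4452, -0.2659, 0.3427]
tool_rot: [-0.0, -0.028, 1.0, -0.0]
force: [-0.1, -0.7, 0.2]
grip_width: 0.0862
```

```bash
python3 - <<'E'
from workcell import bot
import cv2,numpy as np
a=cv2.imread("pics/scene20.png").astype(int);b=bot.get_image("scene")["color"][:,:,::-1].astype(int);c=bot.get_image("scene")["color"][:,:,::-1].astype(int)
for x,y in((a,b),(b,c)):
    d=abs(x-y)[130:270,120:240].max(2);print(d.max(),(d>25).sum())
print(bot.state()['force'])
bot.finish_job()
E
```

```text
13 0
5 0
[ 0.39068533 -0.23642568 -0.50714981]
the job is handed in; nothing more can be done
```

The last now hangs in the bottom of the snap hook with the gate shut above the bar. I handed the job in after about 20 s of the 69 s allowed.

- **Carry and entry:** I gripped the yoke by its cheeks (45 to 50 N) and took it to the entry point. There I corrected the alignment with the wrist camera, then moved it level over the hook's tip to the mouth.
- **Gate opening:** I pressed the bar down in small steps. The highest contact force I read was about 16 to 17 N, and the gate snapped shut over the bar about 12 mm above where it now hangs. The wrist picture showed the gate closed above the bar.
- **Tug:** The shut gate held. The pull briefly reached about 18 N, above the asked 5 to 15 N but below the 25 N limit. I then eased it off and held about 13 N for 0.3 s.
- **Release:** The bar touched the hook's bottom with about 8 N. I eased that off until the wrist force was near zero before opening the fingers, then backed straight up 132 mm.

**Last checks:** Pictures about 1 s apart showed no change, so the last was at rest and upright. The wrist force was near zero. The tin, hammer, pincers and screwdriver looked unmoved.

**Disagreement:** The camera put the hook about 9 mm above its lowest setting, but by touch it was about 11 to 12 mm. I used the touch value to let the last down.

Forces were read only at the end of each move, so short peaks in between were not seen.

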